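Set the bottle bar in a pull-out tray and lock it

ROBOT

A 6-joint arm with a two-finger parallel gripper is mounted at the origin on the work surface. World frame = base frame: x ahead of the robot, y to its left, z up, the work surface at z = 0. Lengths are in m, angles in degrees, forces in N, time in s.
With the tool pointing down it reaches from about 0.375 to 0.9 m from the base axis. Payload 3.1 kg.
Tool frame: the origin (TCP) lies between the finger pads; the fingertips stand 19 mm ahead of it and the grasp point (between the pads) is the TCP; y points along the fingers, x is the direction in which the jaws open and shut, and the axes are right-handed (so a half turn about y gives the same grasp; the last joint's range is limited). The gripper opens to 87 mm and grips with 3 to 60 N. Pads are 19 mm wide; open, the fingers measure 117 mm over their backs; the gripper's body (75 mm by 190 mm) begins 51 mm behind the grasp point.
Start: joints at [56.751, 30.224, 82.088, -0, 67.689, -10.227], TCP at [0.244, 0.575, 0.242] pointing down, gripper open.
Joint ranges: [-176.69, 176.69], [-43.24, 126.21], [12.49, 139.97], [-82, 262], [0, 151.66], [-163.58, 163.58]. Speed limits (degrees/s): [159.86, 159.86, 180, 180, 180, 180].

INTERFACE

Orientations are given as [roll, pitch, yaw] about the fixed x, y, z axes, in that order (R = Rz(yaw) Ry(pitch) Rx(roll)).
In Python, from workcell import robot gives the robot as it stands.
- The arm moves only by the tool carry_out, never from a script. Its argument "rows" is a list of rows, each a list of 7 numbers: the shift along the tool's x, y, z in cm, then the turn, a rotation vector about the tool's x, y, z in rad, then the opening, from 0 (shut) to 1 (fully open). A call has 1 to 12 rows; each row is the pose to reach, as a shift and turn from the pose measured when the call began, along the tool's axes at that moment; what a row does not reach only later rows make up. A row lasts 1/12 s, in which the tool goes at most 41.7 mm and 7.16 degrees, less where a joint would pass 70% of its speed; a pose out of reach is approached as far as the arm can. A call with a gripper value outside its range is refused whole. The fingers move at their own pace and stop on an object; "force" is the grip in N (left out, the last holds). Time passes only in rows, so rows that repeat a pose let the fingers close. It gives the time, the measured TCP pose, the force and the opening at its end, in the units of the state.
- robot.get_obs(): the state, without advancing time (a new reading comes with each control period).
- robot.snapshot(name): name is "scene" or "side" or "wrist"; returns (picture, depth): 384x512x3 uint8, red, green, blue; 384x512 float32, m along the optical axis (not along the pixel's ray), 0 where there is no reading.
- robot.get_calibration(name): a dict with "fx", "fy", "cx", "cy" (pixels), "eye" and "attitude" of the camera in the world. Camera axes: x right, y up, looking along -z (the intrinsics and any distortion apply to the point x, -y, -z); pixel columns grow to the right and rows downward; lengths in m; the calibration is good to about 2 mm. A picture is of the moment at which its call begins: read the wrist's pose just before it. get_calibration takes no time and is no camera call; for the wrist camera it gives the pose at the moment of the call.
- robot.job_done(): hands the job in, once; it reports no verdict.
The state is a dict: "time_s": time; "qpos": joint angles; "joint_vel": joint speeds; "tau": joint torques, N m; "position": TCP position; "orientation": TCP orientation; "ft_force": force on the tool from outside, world axes, zero at the start; "ft_torque": the same for the moment, N m; "finger_gap": finger opening in m.
Only numpy, scipy, OpenCV 4.12 (cv2) and the standard library are available. Lean on these libraries where they do the work, as an engineer would, in place of code of your own. Each camera call takes 0.05 s, during which the arm holds its last target. There are 200 camera calls.

TASK

The telescopic bar across the under-sink tray has slid short. Slide its leg out, against the push of its sprung rubber foot on the tray wall, until the collar's edge lies level with the near edge of the red ring on the thin tube; hold the leg there and, with the same hand, squeeze the green cam lever fully shut along the leg. Finish while still holding: leave the leg and the lever pinched between the fingers, let nothing go, and do not knock over or push about the bottles, carton and tin in the tray.

Things in the scene. Friction and masses are not known exactly. Their poses are not given: they have to be found in the camera images.
- tray: Fixed pull-out tray: white box, maple front (172 mm high, on the robot's side). 358 deep (x) by 472 mm wide (y), side walls 165 mm, back wall 112 mm high. Origin: centre of its underside; tray x points away from the robot, tray y to its left along the bar, z up; turned up to 0.32 rad. The bar's axis runs along tray y at tray x = -40 mm, 125 mm above the worktop.
- leg (a joint): How far the sliding leg is out (m): 0 = fully in, grows as it slides towards tray -y (the robot's right); travel 0.110. The leg is a 25 mm tube over the thin 20 mm steel tube that is screwed to the tray's left wall. It slides with about 2 N until its foot meets the right wall, then the foot's spring is added.
- hold (a point): Middle of the leg's bare grip length, on the bar's axis; moves with the leg; tray axes. From here along tray y: collar (44 long, 32 x 32 mm) begins at +23 mm, its open edge at +67; face of the black finger flange (60 mm across, 6 thick) at -23. Between them: plain 25 mm tube, lever beside it on tray +x. Fingers put down here astride tube and lever, closing along tray x, can push the flange.
- collar_edge (a point): Centre of the black collar's open edge, on the bar's axis: the left end (tray +y) of the leg. Moves with the leg.
- ring_edge (a point): Centre of the near edge (tray -y side) of the red ring, on the bar's axis, tray axes. The ring, 8 mm wide, 21 mm across, sits tight on the thin tube and runs from here to tray +y. It is hidden in the collar at the start and comes out as the leg slides out. The leg is at its length when collar_edge is level with ring_edge: the whole ring just shows.
- lever (a joint): Angle (rad) of the green cam lever: 0 = shut, flat along the leg; grows as its tip swings out to tray +x; starts at 0.36 to 0.48, most 0.7. Hinge pin upright, in the collar: 19 mm to tray +x of the bar's axis, 22 mm to tray -y of collar_edge. It stays where left; shutting it by the tip takes 5 to 10 N; it clamps the tube below about 0.25 rad and does not drag the leg.
- paddle: The lever's green paddle: runs 64 mm from the hinge pin towards the flange, 7 mm thick, 22 mm high, centred on the axis height. Origin on the pin; at joint 0 its axes are the tray's and it lies along -y. Shut, its outer face is 23.5 mm from the bar's axis: tube and paddle together are 36 mm wide; open, up to 66 mm at the tip.
- lever_tip (a point): Middle of the paddle's outer face, 4 mm short of its tip: where to press it.
- foot (a joint): How far the sprung rubber foot is pushed in (m): 0 = out, touching nothing; most 0.020. The foot (38 mm across) is on the leg's right end, its face 259 mm from collar_edge when out. It meets the right wall 7 to 14 mm before the leg is at the ring, then pushes back 2.4 N plus 0.8 N per mm.
- grip: The leg's collar, bare grip length and flange, one rigid piece (without the lever). Origin at collar_edge, axes parallel to the tray's.
- jug: White screw-cap bottle standing in the tray behind the bar, 72 mm across, 184 mm tall. Bystander. Origin: centre of its underside.
- sprayer: Blue spray bottle with lime green trigger head, standing behind the bar, 68 mm across, 210 mm tall. Bystander. Origin: centre of its underside.
- carton: Orange powder carton, 45 x 80 x 125 mm, standing behind the bar. Bystander. Origin: centre of its underside.
- tin: Green and silver tin, 60 mm across, 85 mm tall, standing behind the bar. Bystander. Origin: centre of its underside.

How it is judged:
By the outcome, as a careful person would: the job done as asked, in the order asked, and still so for the second after the job is handed in, while the arm keeps its last pose, push and grip.
It also fails if it takes over 48 s, if anything falls off the work surface, if the arm or the gripper's body presses on something with over 40 N, if the wrist force passes 120 N, or if a joint passes its speed limit or range.

## Working session

There is one attempt and no reset: what is moved stays moved. The work goes in short steps, Python scripts to look and compute and a tool call to move; the robot and the scene stay as the last step left them, time stands still between calls to the robot, and variables do not carry over. Pictures are saved under pics/ and viewed, about 8 in all and at most 12, crops included, and the job is handed in when it is done.

Besides the shell and the picture viewer there is one more tool, called after "Request:" as name([rows], argument=value, ...), one row to a line, values as JSON. carry_out: Moves the arm, as the interface text tells. Its arguments: {"type":"object","properties":{"rows":{"type":"array"},"force":{"type":"number"}},"required":["rows"]}

```bash
mkdir -p pics; ls; cat > h.py <<'E'
import numpy as np, cv2
from scipy.spatial.transform import Rotation as R
from workcell import robot
def snap(n):
    c=robot.get_calibration(n); im,d=robot.snapshot(n); return im,d,c
def save(im,f): cv2.imwrite('pics/'+f,cv2.cvtColor(im,cv2.COLOR_RGB2BGR))
def rot(c):
    a=np.array(c['attitude'],float)
    return a if a.shape==(3,3) else R.from_euler('xyz',a,degrees=True).as_matrix()
def pts(c,u,v,d):
    u=np.asarray(u,float);v=np.asarray(v,float)
    p=np.stack([(u-c['cx'])/c['fx'],-(v-c['cy'])/c['fy'],-np.ones_like(u)],-1)*np.asarray(d)[...,None]
    return p@rot(c).T+np.array(c['eye'])
def plane(c,u,v,z):
    r=pts(c,u,v,np.ones(np.shape(u)))-np.array(c['eye'])
    return np.array(c['eye'])+r*((z-c['eye'][2])/r[...,2])[...,None]
def proj(c,p):
    q=(np.asarray(p)-np.array(c['eye']))@rot(c)
    return np.stack([c['cx']-c['fx']*q[...,0]/q[...,2], c['cy']+c['fy']*q[...,1]/q[...,2]],-1)
E
python3 - <<'E'
from h import *
print(robot.get_obs())
a=[]
for n in ['scene','side','wrist']:
    im,d,c=snap(n); print(n,c); a.append(im); np.savez(f'/tmp/{n}.npz',im=im,d=d)
save(cv2.resize(np.hstack(a[:2]),(800,300)),'a.png'); save(a[0],'s.png');save(a[1],'sd.png');save(a[2],'w.png')
E
```

```text
pics
{'time_s': 0.0, 'qpos': array([ 5.67507420e+01,  3.02799128e+01,  8.21565092e+01, -1.00225496e-03,
        6.76892633e+01, -1.02255269e+01]), 'joint_vel': array([-0.00874205, -0.03558323,  0.05338867, -0.03839266,  0.09251507,
        0.12607374]), 'tau': array([ 2.11182356e-03, -4.40043569e+01, -1.76598179e+01,  6.34609186e-02,
        5.80586703e-02, -1.72870095e-04]), 'position': array([0.24401722, 0.57464059, 0.24056076]), 'orientation': array([-89.97859958,   0.12385344,  66.9766735 ]), 'ft_force': array([-0.10819777,  0.71645019, -0.14618408]), 'ft_torque': array([-0.01888656, -0.00111561, -0.00111915]), 'finger_gap': 0.08687525865455614}
scene {'fx': 412.3241823584982, 'fy': 412.3241823584982, 'cx': 253.7396982090686, 'cy': 195.85950226359407, 'eye': array([0.86775346, 0.43875971, 0.71643225]), 'attitude': array([ 3.89127031e+01, -1.07061159e-01,  1.51180006e+02])}
side {'fx': 378.89375058029805, 'fy': 378.89375058029805, 'cx': 257.00916265383404, 'cy': 189.4739717344562, 'eye': array([ 0.49428797, -0.43250527,  0.56355329]), 'attitude': array([ 44.88382913,   0.37784665, -18.12280529])}
wrist {'fx': 320.9231269280069, 'fy': 320.9231269280069, 'cx': 253.35108400943787, 'cy': 192.48905659313536, 'eye': array([0.17006131, 0.60577479, 0.38407735]), 'attitude': array([-16.88600634,   0.1586281 ,  66.94892856])}
```

View scene.

View pics/s.png

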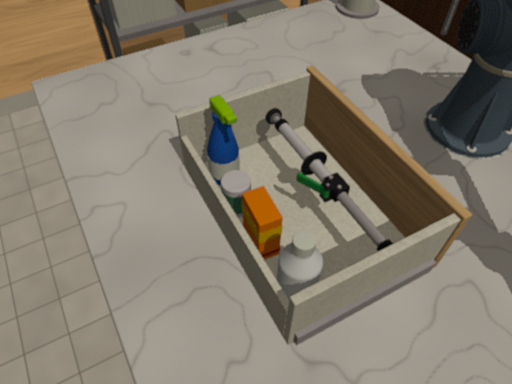

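View pics/sd.png

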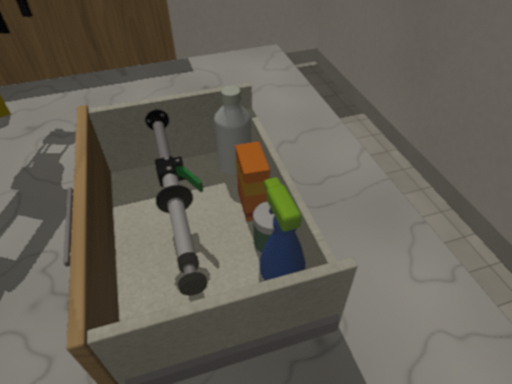

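```bash
cat > m.py <<'E'
from h import *
def cloud(n,im=None,d=None,c=None):
    if im is None: im,d,c=snap(n)
    v,u=np.nonzero(d>0); P=pts(c,u,v,d[v,u]); return P,im[v,u],np.stack([u,v],-1)
E
python3 - <<'E'
from m import *
S={}
for n,l in [('scene',((385,245),(275,117))),('side',((157,120),(192,280)))]:
    z=np.load(f'/tmp/{n}.npz'); c=robot.get_calibration(n); P,C,uv=cloud(n,z['im'],z['d'],c)
    ends=plane(c,[l[0][0],l[1][0]],[l[0][1],l[1][1]],.125); print(n,ends)
    S[n]=(P,C,uv,ends)
    a,b=ends[:,:2]; 
    for it in range(4):
        e=(b-a)/np.linalg.norm(b-a); nn=np.array([-e[1],e[0]])
        q=P[:,:2]-a; s=q@e; t=q@nn
        m=(abs(t)<(.02 if it<2 else .0135))&(P[:,2]>.128)&(P[:,2]<.145)&(s>-.02)&(s<np.linalg.norm(b-a)+.02)
        k=np.polyfit(s[m],t[m],1); L=np.linalg.norm(b-a)
        a,b=a+nn*k[1],b+nn*(k[0]*L+k[1])
    print('fit',a,b,m.sum(),'yaw',np.degrees(np.arctan2(*( (a-b)[::-1])))-90, 'top z',np.percentile(P[m,2],95))
    e=(a-b)/np.linalg.norm(a-b)
    Ci=C.astype(int); g=(Ci[:,1]>1.6*Ci[:,0])&(Ci[:,1]>1.25*Ci[:,2])&(Ci[:,1]>50)
    q=P[:,:2]-b; s=q@e; t=q@np.array([e[1],-e[0]])
    g&=(t>0.005)&(t<.075)&(P[:,2]<.145)&(P[:,2]>.1)
    print('green n',g.sum(),'s',np.percentile(s[g],[1,50,99]),'t',np.percentile(t[g],[1,50,99]),'z',np.percentile(P[g,2],[1,99]))
    bk=(Ci.max(1)<60)&(abs(t)<.04)&(P[:,2]>.08)&(P[:,2]<.165)
    h,x=np.histogram(s[bk],np.arange(-.02,.45,.006)); print([(round(y,3),int(k)) for k,y in zip(h,x) if k>3])
    hi=(abs(t)<.04)&(P[:,2]>.1465)&(P[:,2]<.16)&(s>.03)&(s<.35); print('flange s',np.percentile(s[hi],[1,10,50,90,99]),hi.sum())
    print('b',b,'e',e)
    # walls
    w=(P[:,2]>.163)&(P[:,2]<.175)
    qq=(P[w][:,:2]-b); print('wall s',np.histogram(qq@e,np.arange(-.1,.45,.02))[0],'t',np.histogram(qq@np.array([e[1],-e[0]]),np.arange(-.2,.3,.02))[0])
E
```

```text
scene [[ 0.49417178  0.22028937  0.125     ]
 [ 0.48945964 -0.15033321  0.125     ]]
fit [0.50027268 0.22021185] [ 0.49610455 -0.15041758] 1893 yaw -0.6443248016818046 top z 0.1428263602235153
green n 255 s [0.17234884 0.20000091 0.23177949] t [0.01292743 0.03094769 0.04413715] z [0.11266525 0.13814819]
[(np.float64(-0.008), 25), (np.float64(-0.002), 74), (np.float64(0.004), 10), (np.float64(0.022), 13), (np.float64(0.028), 27), (np.float64(0.034), 20), (np.float64(0.154), 244), (np.float64(0.202), 4), (np.float64(0.208), 21), (np.float64(0.214), 52), (np.float64(0.22), 77), (np.float64(0.226), 82), (np.float64(0.232), 93), (np.float64(0.238), 48), (np.float64(0.244), 84), (np.float64(0.364), 18), (np.float64(0.37), 53), (np.float64(0.376), 16)]
flange s [0.15197853 0.15402907 0.15680455 0.15891497 0.22760979] 87
b [ 0.49610455 -0.15041758] e [0.01124535 0.99993677]
wall s [   0  282  487   65   64  119   92  101   76   82  103  128  129  152
  169  119  104  114  111  113  127  149  187  139 1447  698    0] t [   0    0  126 2213  143  136  151  151  152  160  166  168  161  176
  1
[... 751 characters left out ...]
, 123), (np.float64(0.208), 63), (np.float64(0.214), 117), (np.float64(0.22), 74), (np.float64(0.226), 60), (np.float64(0.232), 40), (np.float64(0.238), 29), (np.float64(0.358), 4), (np.float64(0.364), 54), (np.float64(0.37), 24), (np.float64(0.376), 150), (np.float64(0.382), 102), (np.float64(0.388), 8)]
flange s [0.14957016 0.15026968 0.1515528  0.15497608 0.15642797] 133
b [ 0.49354783 -0.14967399] e [0.01383409 0.9999043 ]
wall s [   0 2462 1743  318  424  294  242  223  203  182  175  158  153  131
  133  122  108  103   98   87  142  102   76   71  708   85    0] t [   0    0    0 3734  584  320  309  303  290  285  280  278  264  258
  254  307  406  251  207  213    0    0    0    0]
```

```bash
python3 - <<'E'
from m import *
for n in ['scene','side']:
    z=np.load(f'/tmp/{n}.npz'); c=robot.get_calibration(n); P,C,uv=cloud(n,z['im'],z['d'],c)
    m=(P[:,2]>.176)&(P[:,2]<.25)&(P[:,0]>.36)&(P[:,0]<.70)&(abs(P[:,1]-.04)<.21)
    print(n,m.sum())
    H,x,y=np.histogram2d(P[m,0],P[m,1],[np.arange(.36,.72,.02),np.arange(-.18,.26,.02)])
    for i,j in zip(*np.nonzero(H>2)): print((round(x[i],2),round(y[j],2),int(H[i,j])),end=' ')
    m=(P[:,2]>.06)&(P[:,2]<.16)&(P[:,0]>.53)&(P[:,0]<.70)&(abs(P[:,1]-.04)<.2)
    H,x,y=np.histogram2d(P[m,0],P[m,1],[np.arange(.52,.72,.02),np.arange(-.18,.26,.02)])
    print('\nlow',[(round(x[i],2),round(y[j],2)) for i,j in zip(*np.nonzero(H>4)) if x[i]<.6])
E
```

```text
scene 1151
(np.float64(0.6), np.float64(-0.18), 5) (np.float64(0.6), np.float64(-0.16), 29) (np.float64(0.6), np.float64(-0.14), 34) (np.float64(0.6), np.float64(-0.12), 55) (np.float64(0.6), np.float64(-0.1), 35) (np.float64(0.62), np.float64(-0.18), 13) (np.float64(0.62), np.float64(-0.16), 114) (np.float64(0.62), np.float64(-0.14), 134) (np.float64(0.62), np.float64(-0.12), 149) (np.float64(0.62), np.float64(-0.1), 52) (np.float64(0.62), np.float64(0.16), 90) (np.float64(0.62), np.float64(0.18), 135) (np.float64(0.64), np.float64(0.16), 106) (np.float64(0.64), np.float64(0.18), 200) 
low [(np.float64(0.52), np.float64(0.02)), (np.float64(0.52), np.float64(0.04)), (np.float64(0.54), np.float64(-0.0)), (np.float64(0.54), np.float64(0.02)), (np.float64(0.58), np.float64(-0.14))]
side 1684
(np.float64(0.6), np.float64(-0.18), 131) (np.float64(0.6), np.float64(-0.16), 284) (np.float64(0.6), np.float64(-0.14), 162) (np.float64(0.6), np.float64(-0.12), 108) (np.float64(0.6), np.float64(-0.1), 31) (np.float64(0.62), np.float64(-0.18), 211) (np.float64(0.62), np.float64(-0.16), 173) (np.float64(0.62), np.float64(-0.14), 132) (np.float64(0.62), np.float64(-0.12), 100) (np.float64(0.62), np.float64(-0.1), 36) (np.float64(0.62), np.float64(0.16), 139) (np.float64(0.62), np.float64(0.18), 36) (np.float64(0.64), np.float64(0.16), 108) (np.float64(0.64), np.float64(0.18), 33) 
low [(np.float64(0.52), np.float64(-0.0)), (np.float64(0.52), np.float64(0.02)), (np.float64(0.52), np.float64(0.04)), (np.float64(0.52), np.float64(0.22)), (np.float64(0.54), np.float64(-0.0)), (np.float64(0.54), np.float64(0.02)), (np.float64(0.54), np.float64(0.22)), (np.float64(0.56), np.float64(0.22)), (np.float64(0.58), np.float64(-0.16)), (np.float64(0.58), np.float64(-0.14)), (np.float64(0.58), np.float64(0.22))]
```

Request:
carry_out([
  [-3,0,-3.5,0,0.1,0,1],
  [-6,0,-7,0,0.2,0,1],
  [-9,0,-10.5,0,0.3,0,1],
  [-12,0,-14,0,0.4,0,1],
  [-15,0,-17.5,0,0.5,0,1],
  [-18,0,-21,0,0.6,0,1],
  [-21,0,-24.5,0,0.7,0,1],
  [-24,0,-28,0,0.8,0,1],
  [-27,0,-31.5,0,0.9,0,1],
  [-30,0,-35,0,1.0,0,1],
  [-33,0,-38.5,0,1.1,0,1],
  [-35,0,-40.8,0,1.18,0,1],
])

```text
time_s: 1.15
position: [0.4664, 0.1251, 0.2412]
orientation: [-90.1, 0.1, -0.9]
ft_force: [0.8, 1.4, -0.3]
finger_gap: 0.0869
```

Request:
carry_out([
  [1.6,0,-3.2,0,0,0,0.8],
  [3.2,0,-6.4,0,0,0,0.8],
  [4.8,0,-9.5,0,0,0,0.8],
  [4.8,0,-9.5,0,0,0,0.8],
  [4.8,0,-9.5,0,0,0,0.8],
])

```text
time_s: 1.57
position: [0.5136, 0.0276, 0.241]
orientation: [-90.1, 0.1, -1.1]
ft_force: [0.0, 0.4, 0.0]
finger_gap: 0.0709
```

```bash
cat > w.py <<'E'
from m import *
import sys
def look(f,sides=True):
    o=robot.get_obs(); im,d,c=snap('wrist'); save(im,f)
    print(np.round(o['position'],4),o['orientation'].round(2),'F',o['ft_force'].round(1),'gap',round(o['finger_gap'],4))
    P,C,uv=cloud('w',im,d,c); Ci=C.astype(int)
    g=(Ci[:,1]>1.5*Ci[:,0])&(Ci[:,1]>1.2*Ci[:,2])&(Ci[:,1]>40)&(P[:,0]<.58)
    if g.sum()>5: print('green',g.sum(),[np.percentile(P[g,k],[1,50,99]).round(4) for k in range(3)])
    r=(Ci[:,0]>1.8*Ci[:,1])&(Ci[:,0]>1.8*Ci[:,2])&(Ci[:,0]>60)&(abs(P[:,0]-.497)<.03)
    if r.sum()>3: print('red',r.sum(),[np.percentile(P[r,k],[1,50,99]).round(4) for k in range(3)], 'uv',uv[r].min(0),uv[r].max(0))
    b=(abs(P[:,0]-.497)<.012)&(P[:,2]>.1392)&(P[:,2]<.148)&(P[:,1]>.0)&(P[:,1]<.14)
    if b.sum()>3: print('collar top',b.sum(),[np.percentile(P[b,k],[1,50,99]).round(4) for k in range(3)])
    fl=(abs(P[:,0]-.497)<.03)&(P[:,2]>.147)&(P[:,2]<.158)&(abs(P[:,1])<.05)
    if fl.sum()>3: print('flange',fl.sum(),[np.percentile(P[fl,k],[1,50,99]).round(4) for k in range(3)])
    tb=(P[:,1]>.11)&(P[:,1]<.16)&(P[:,2]>.125)&(P[:,2]<.14)&(abs(P[:,0]-.5)<.03)
    if tb.sum()>3: print('tube',tb.sum(),[np.percentile(P[tb,k],[1,50,99]).round(4) for k in range(3)])
    return im,d,c
if __name__=='__main__': look(sys.argv[1])
E
python3 w.py w1.png
```

```text
[0.5136 0.0276 0.241 ] [-9.006e+01  7.000e-02 -1.130e+00] F [0.  0.4 0. ] gap 0.0709
green 464 [array([0.5203, 0.5313, 0.5419]), array([0.0193, 0.0413, 0.0648]), array([0.1337, 0.1361, 0.1432])]
collar top 1865 [array([0.4852, 0.4969, 0.5086]), array([0.0066, 0.0745, 0.0957]), array([0.1394, 0.1413, 0.1467])]
flange 449 [array([0.4762, 0.4958, 0.5153]), array([0.0013, 0.0055, 0.0074]), array([0.1472, 0.1521, 0.1558])]
tube 1998 [array([0.4878, 0.4978, 0.5071]), array([0.1106, 0.1362, 0.1596]), array([0.1267, 0.1338, 0.1363])]
```

View pics/w1.png

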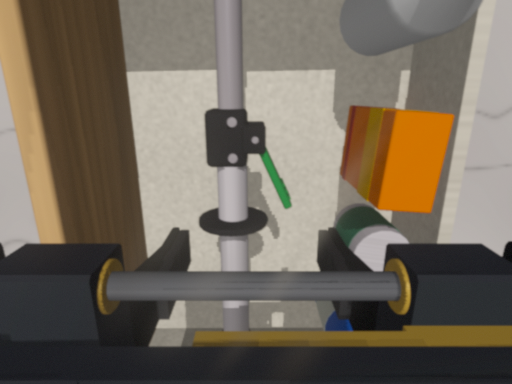

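Request:
carry_out([
  [0.1,2,0.2,0,0.007,0,0.8],
  [0.1,4,0.2,0,0.007,0,0.8],
  [0.1,6,0.2,0,0.007,0,0.8],
  [0.1,8,0.2,0,0.007,0,0.8],
  [0.1,9.5,0.2,0,0.007,0,0.8],
  [0.1,11,0.2,0,0.007,0,0.8],
  [0.1,11,0.2,0,0.007,0,0.8],
  [0.1,11,0.2,0,0.007,0,0.8],
])

```text
time_s: 2.28
position: [0.5119, 0.0323, 0.1304]
orientation: [-90.0, 0.3, -1.3]
ft_force: [-0.1, 0.7, 0.8]
finger_gap: 0.0696
```

```bash
python3 w.py w2.png
```

```text
[0.5119 0.0323 0.1304] [-90.01   0.3   -1.3 ] F [-0.1  0.7  0.8] gap 0.0696
green 1033 [array([0.521 , 0.5294, 0.5409]), array([0.0298, 0.0472, 0.0646]), array([0.1292, 0.136 , 0.1776])]
collar top 5741 [array([0.4853, 0.497 , 0.5087]), array([0.0064, 0.0747, 0.0958]), array([0.1394, 0.1414, 0.1472])]
flange 751 [array([0.4672, 0.4778, 0.5138]), array([0.0028, 0.0076, 0.0443]), array([0.1471, 0.1494, 0.1575])]
tube 4732 [array([0.4878, 0.4981, 0.507 ]), array([0.1104, 0.1299, 0.1472]), array([0.1267, 0.1339, 0.1363])]
```

View pics/w2.png

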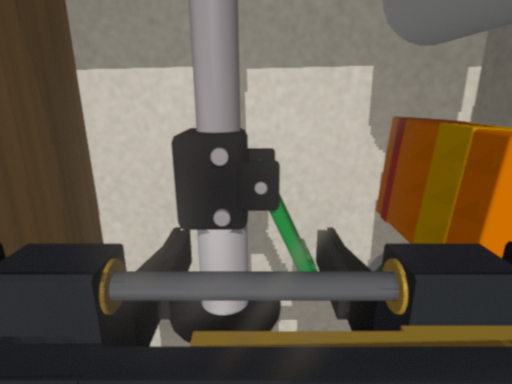

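Request:
carry_out([
  [0.3,0,-0.5,0,-0.01,0,0.8],
  [0.3,0,-1.0,0,-0.01,0,0.8],
  [0.3,0,-1.4,0,-0.01,0,0.8],
  [0.3,0,-1.8,0,-0.01,0,0.8],
  [0.3,0,-2.2,0,-0.01,0,0.8],
  [0.3,0,-2.6,0,-0.01,0,0.8],
  [0.3,0,-2.6,0,-0.01,0,0.8],
])

```text
time_s: 2.92
position: [0.5153, 0.0048, 0.1313]
orientation: [-90.1, 0.2, -0.8]
ft_force: [-1.0, -0.1, -0.0]
finger_gap: 0.0697
```

```bash
python3 w.py w3.png
```

```text
[0.5153 0.0048 0.1313] [-90.06   0.16  -0.79] F [-1.  -0.1 -0. ] gap 0.0697
green 1401 [array([0.5201, 0.5311, 0.5425]), array([0.0048, 0.0283, 0.0508]), array([0.1267, 0.136 , 0.1416])]
collar top 5516 [array([0.4852, 0.4968, 0.5086]), array([0.041 , 0.0631, 0.082 ]), array([0.1395, 0.1413, 0.1449])]
flange 1846 [array([0.4682, 0.4919, 0.514 ]), array([-0.0122, -0.0071,  0.0164]), array([0.1471, 0.1522, 0.1574])]
tube 1379 [array([0.4876, 0.4981, 0.5068]), array([0.1101, 0.1152, 0.1204]), array([0.1266, 0.1338, 0.1364])]
```

Request:
carry_out([
  [0,0,-0.3,0,0,0,0.8],
  [0,0,-0.6,0,0,0,0.8],
  [0,0,-0.9,0,0,0,0.8],
  [0,0,-1.2,0,0,0,0.8],
  [0,0,-1.2,0,0,0,0.8],
])

```text
time_s: 3.38
position: [0.5146, -0.0075, 0.1311]
orientation: [-90.1, 0.2, -0.8]
ft_force: [0.5, -0.8, 0.4]
finger_gap: 0.0696
```

```bash
python3 w.py w4.png
```

```text
[ 0.5146 -0.0075  0.1311] [-90.07   0.23  -0.78] F [ 0.5 -0.8  0.4] gap 0.0696
green 1398 [array([0.5199, 0.5309, 0.5424]), array([-0.0074,  0.016 ,  0.0383]), array([0.1271, 0.136 , 0.1383])]
collar top 5525 [array([0.4852, 0.4968, 0.5086]), array([0.0288, 0.0508, 0.0698]), array([0.1394, 0.1413, 0.1449])]
flange 1843 [array([0.4679, 0.4916, 0.5138]), array([-0.0245, -0.0193,  0.0041]), array([0.1472, 0.152 , 0.157 ])]
```

Request:
carry_out([
  [0,0,-0.3,0,0,0,0.8],
  [0,0,-0.6,0,0,0,0.8],
  [0,0,-0.9,0,0,0,0.8],
  [0,0,-1.2,0,0,0,0.8],
  [0,0,-1.5,0,0,0,0.8],
  [0,0,-1.5,0,0,0,0.8],
])

```text
time_s: 3.93
position: [0.5145, -0.0229, 0.1311]
orientation: [-90.1, 0.2, -0.8]
ft_force: [0.5, 0.9, 0.6]
finger_gap: 0.0699
```

```bash
python3 w.py w5.png
```

```text
[ 0.5145 -0.0229  0.1311] [-90.08   0.23  -0.81] F [0.5 0.9 0.6] gap 0.0699
green 1400 [array([0.5198, 0.5307, 0.5421]), array([-0.0228,  0.0009,  0.0232]), array([0.128 , 0.1361, 0.1383])]
collar top 5521 [array([0.4852, 0.4968, 0.5086]), array([0.0134, 0.0356, 0.0545]), array([0.1394, 0.1413, 0.1449])]
flange 1825 [array([0.4677, 0.4917, 0.5136]), array([-0.0398, -0.0346, -0.0112]), array([0.1472, 0.1521, 0.1572])]
```

View pics/w5.png

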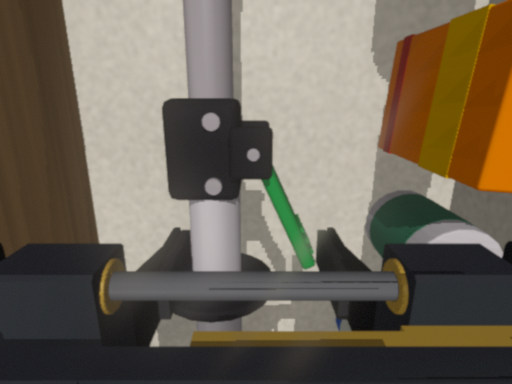

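Request:
carry_out([
  [0,0,-0.3,0,0,0,0.8],
  [0,0,-0.6,0,0,0,0.8],
  [0,0,-0.8,0,0,0,0.8],
  [0,0,-0.8,0,0,0,0.8],
])

```text
time_s: 4.32
position: [0.5144, -0.0294, 0.1311]
orientation: [-89.9, 0.2, -1.0]
ft_force: [1.9, 7.2, 1.1]
finger_gap: 0.0696
```

```bash
python3 w.py w6.png; python3 - <<'E'
from m import *
for n in ['scene','side']:
    z=np.load(f'/tmp/{n}.npz'); c=robot.get_calibration(n); P,C,uv=cloud(n,z['im'],z['d'],c)
    m=(P[:,2]>.165)&(P[:,2]<.25)&(P[:,0]>.56)&(P[:,0]<.67)&(P[:,1]<-.05)&(P[:,1]>-.2)
    print(n,'sprayer top x',np.percentile(P[m,0],[0.5,5,95,99.5]),'y',np.percentile(P[m,1],[.5,95,99.5]))
z=robot.snapshot('scene'); save(z[0],'s2.png')
E
```

```text
[ 0.5144 -0.0294  0.1311] [-89.9    0.22  -0.95] F [1.9 7.2 1.1] gap 0.0696
green 1408 [array([0.5198, 0.5305, 0.5419]), array([-0.0291, -0.0057,  0.0171]), array([0.1281, 0.136 , 0.1376])]
red 277 [array([0.4866, 0.4972, 0.5062]), array([0.049 , 0.0502, 0.0513]), array([0.1277, 0.1348, 0.1385])] uv [187  92] [233  98]
collar top 5502 [array([0.4852, 0.4968, 0.5086]), array([0.0071, 0.0291, 0.0482]), array([0.1394, 0.1413, 0.1449])]
flange 1814 [array([0.4678, 0.4914, 0.5135]), array([-0.0461, -0.0409, -0.0177]), array([0.1472, 0.1521, 0.1573])]
scene sprayer top x [0.61008657 0.61331868 0.63535591 0.6373067 ] y [-0.1635993  -0.09217187 -0.09031808]
side sprayer top x [0.60854926 0.61020931 0.63313832 0.63563437] y [-0.16738481 -0.10140852 -0.09298561]
```

View pics/s2.png

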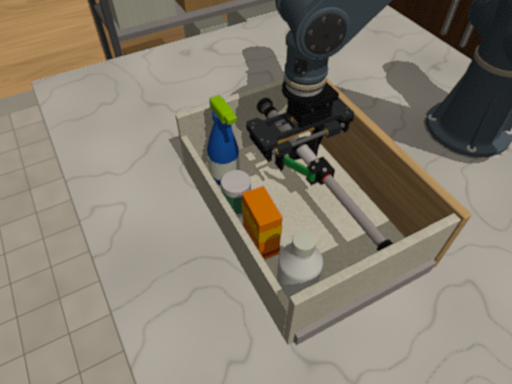

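Request:
carry_out([
  [0,0,-0.3,0,0,0,0.8],
  [0,0,-0.5,0,0,0,0.8],
  [0,0,-0.65,0,0,0,0.8],
  [0,0,-0.65,0,0,0,0.8],
  [0,0,-0.65,0,0,0,0.8],
])

```text
time_s: 4.83
position: [0.5143, -0.0333, 0.1312]
orientation: [-89.6, 0.2, -1.1]
ft_force: [2.1, 9.7, 1.2]
finger_gap: 0.0695
```

```bash
python3 w.py w7.png
```

```text
[ 0.5143 -0.0333  0.1312] [-89.65   0.19  -1.12] F [2.1 9.7 1.2] gap 0.0695
green 1393 [array([0.5199, 0.5304, 0.5418]), array([-0.0326, -0.0091,  0.0133]), array([0.1281, 0.1361, 0.1378])]
red 724 [array([0.4866, 0.4971, 0.5061]), array([0.0452, 0.0484, 0.0513]), array([0.1277, 0.1346, 0.1383])] uv [186  83] [232  98]
collar top 5457 [array([0.4852, 0.4968, 0.5086]), array([0.0034, 0.0254, 0.0443]), array([0.1394, 0.1413, 0.1449])]
flange 1794 [array([0.4677, 0.4912, 0.5135]), array([-0.0496, -0.0447, -0.0216]), array([0.1472, 0.1521, 0.1574])]
```

Request:
carry_out([
  [0,0,-0.3,0,0,0,0.8],
  [0,0,-0.36,0,0,0,0.8],
  [0,0,-0.36,0,0,0,0.8],
  [0,0,-0.36,0,0,0,0.8],
])

```text
time_s: 5.22
position: [0.5144, -0.034, 0.1312]
orientation: [-89.3, 0.2, -1.4]
ft_force: [2.7, 12.6, 2.3]
finger_gap: 0.0698
```

```bash
cat > r.py <<'E'
from w import *
im,d,c=look(sys.argv[1]); np.savez('/tmp/r.npz',im=im,d=d)
I=im[60:125,200:222].astype(float).mean(1); D=np.median(d[60:125,200:222],1)
for i in range(65):
    if 10<=i<=50: print(60+i,I[i].round().astype(int),round(float(plane(c,211.,60.+i,.1355)[1]),5),round(float(D[i]),4))
save(cv2.resize(im[60:210,140:340],(800,600),interpolation=cv2.INTER_CUBIC),'z_'+sys.argv[1])
E
python3 r.py w8.png
```

```text
[ 0.5144 -0.034   0.1312] [-89.33   0.17  -1.35] F [ 2.7 12.6  2.3] gap 0.0698
green 1392 [array([0.5196, 0.5304, 0.5418]), array([-0.0334, -0.0095,  0.0126]), array([0.1283, 0.136 , 0.1376])]
red 776 [array([0.4867, 0.4972, 0.5061]), array([0.0448, 0.0482, 0.0514]), array([0.1285, 0.1347, 0.1379])] uv [185  81] [231  98]
collar top 5441 [array([0.4853, 0.4968, 0.5086]), array([0.003 , 0.0248, 0.0439]), array([0.1395, 0.1413, 0.145 ])]
flange 1730 [array([0.4678, 0.4908, 0.5138]), array([-0.0497, -0.0452, -0.0222]), array([0.1472, 0.1522, 0.1573])]
70 [147 140 141] 0.05556 0.1319
71 [147 140 141] 0.05518 0.1322
72 [147 140 141] 0.05479 0.1324
73 [147 140 141] 0.05441 0.1321
74 [147 140 141] 0.05402 0.1326
75 [147 140 141] 0.05364 0.1327
76 [147 140 141] 0.05325 0.1326
77 [147 140 142] 0.05286 0.133
78 [147 140 142] 0.05248 0.1328
79 [148 139 141] 0.05209 0.1329
80 [159 128 129] 0.0517 0.1332
81 [183  79  78] 0.05131 0.1329
82 [189  40  33] 0.05092 0.1329
83 [190  37  28] 0.05053 0.1328
84 [190  38  28] 0.05014 0.1329
85 [190  37  28] 0.04974 0.1328
86 [190  36  27] 0.04935 0.1334
87 [190  36  27] 0.04896 0.1332
88 [190  36  26] 0.04856 0.1332
89 [190  36  26] 0.04817 0.1333
90 [190  35  26] 0.04777 0.1337
91 [190  35  26] 0.04738 0.1337
92 [190  35  26] 0.04698 0.134
93 [190  34  25] 0.04658 0.1341
94 [190  34  25] 0.04618 0.1342
95 [190  34  25] 0.04579 0.1342
96 [177  35  28] 0.04539 0.1342
97 [119  40  37] 0.04499 0.1323
98 [59 42 41] 0.04459 0.1316
99 [49 43 42] 0.04418 0.1307
100 [50 44 44] 0.04378 0.1301
101 [50 44 44] 0.04338 0.1303
102 [50 44 44] 0.04298 0.1305
103 [51 44 45] 0.04257 0.13
104 [51 44 45] 0.04217 0.1299
105 [50 45 45] 0.04176 0.1298
106 [50 45 46] 0.04135 0.13
107 [51 45 46] 0.04095 0.1298
108 [50 45 46] 0.04054 0.1296
109 [51 45 46] 0.04013 0.13
110 [56 50 51] 0.03972 0.1302
```

View pics/z_w8.png

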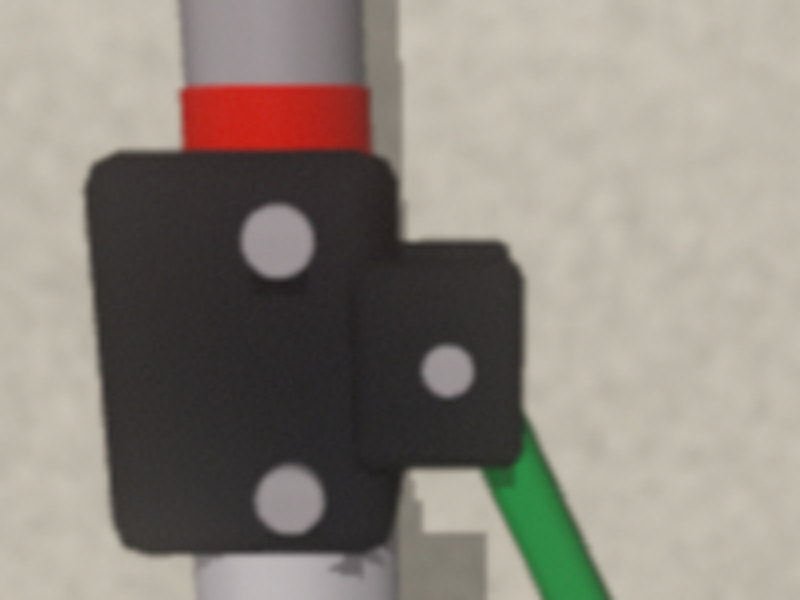

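Request:
carry_out([
  [0,0,-0.3,-0.006,-0.006,0,0.8],
  [0,0,-0.4,-0.012,-0.011,0,0.8],
  [0,0,-0.46,-0.012,-0.011,0,0.8],
  [0,0,-0.46,-0.012,-0.011,0,0.8],
  [0,0,-0.46,-0.012,-0.011,0,0.8],
])

```text
time_s: 5.68
position: [0.5143, -0.0352, 0.1312]
orientation: [-89.7, 0.1, -1.0]
ft_force: [3.0, 14.0, 1.2]
finger_gap: 0.0698
```

```bash
sed -i 's/10<=i<=50/(15<=i<=23 or 33<=i<=44)/' r.py; python3 r.py w9.png
```

```text
[ 0.5143 -0.0352  0.1312] [-89.65   0.15  -0.99] F [ 3.  14.   1.2] gap 0.0698
green 1384 [array([0.5197, 0.5303, 0.5419]), array([-0.0346, -0.011 ,  0.0113]), array([0.129 , 0.136 , 0.1377])]
red 956 [array([0.4865, 0.497 , 0.506 ]), array([0.0433, 0.0473, 0.0513]), array([0.1279, 0.1345, 0.1383])] uv [186  78] [233  98]
collar top 5466 [array([0.4853, 0.4968, 0.5086]), array([0.0015, 0.0234, 0.0425]), array([0.1395, 0.1413, 0.145 ])]
flange 1591 [array([0.4677, 0.4901, 0.5134]), array([-0.0499, -0.0464, -0.0236]), array([0.1471, 0.152 , 0.1575])]
75 [149 140 142] 0.05233 0.1319
76 [155 133 135] 0.05194 0.1323
77 [172 102 101] 0.05156 0.1316
78 [188  58  53] 0.05117 0.1318
79 [191  37  29] 0.05079 0.1318
80 [192  36  27] 0.0504 0.132
81 [191  36  26] 0.05001 0.1322
82 [191  36  26] 0.04962 0.1321
83 [191  36  26] 0.04923 0.1324
93 [192  33  22] 0.0453 0.1336
94 [192  32  22] 0.0449 0.1337
95 [191  32  21] 0.0445 0.1336
96 [181  34  25] 0.04411 0.1339
97 [138  38  34] 0.04371 0.1338
98 [77 40 39] 0.04331 0.1315
99 [51 41 41] 0.04291 0.1306
100 [51 43 42] 0.04251 0.1299
101 [51 43 43] 0.0421 0.1298
102 [50 43 43] 0.0417 0.1294
103 [51 43 43] 0.0413 0.1298
104 [51 43 43] 0.04089 0.1297
```

Request:
carry_out([
  [-0.1,0,-0.37,-0.006,-0.006,0,0.77],
  [-0.2,0,-0.37,-0.006,-0.006,0,0.74],
  [-0.3,0,-0.37,-0.006,-0.006,0,0.71],
  [-0.4,0,-0.37,-0.006,-0.006,0,0.68],
  [-0.5,0,-0.37,-0.006,-0.006,0,0.65],
  [-0.6,0,-0.37,-0.006,-0.006,0,0.63],
  [-0.6,0,-0.37,-0.006,-0.006,0,0.63],
], force=30)

```text
time_s: 6.32
position: [0.5075, -0.0355, 0.1312]
orientation: [-89.6, 0.2, -1.0]
ft_force: [1.4, 12.6, 3.6]
finger_gap: 0.0555
```

```bash
python3 r.py w10.png
```

```text
[ 0.5075 -0.0355  0.1312] [-89.62   0.21  -0.96] F [ 1.4 12.6  3.6] gap 0.0555
green 1310 [array([0.5169, 0.5248, 0.5341]), array([-0.0377, -0.0141,  0.0082]), array([0.1337, 0.1361, 0.1376])]
red 925 [array([0.4864, 0.4967, 0.506 ]), array([0.0437, 0.0477, 0.0514]), array([0.1283, 0.1344, 0.1368])] uv [202  77] [248  96]
collar top 5482 [array([0.4852, 0.4967, 0.5086]), array([0.0011, 0.023 , 0.0421]), array([0.1394, 0.1413, 0.145 ])]
flange 1526 [array([0.4678, 0.49  , 0.5135]), array([-0.0499, -0.0468, -0.0239]), array([0.1472, 0.1519, 0.1575])]
75 [158 144 144] 0.05211 0.1327
76 [170 126 125] 0.05172 0.1336
77 [186  85  80] 0.05134 0.1328
78 [191  55  46] 0.05095 0.1323
79 [191  51  41] 0.05056 0.1329
80 [191  51  41] 0.05018 0.1324
81 [191  51  42] 0.04979 0.1333
82 [191  51  41] 0.0494 0.1332
83 [191  51  41] 0.04901 0.1337
93 [191  52  42] 0.04507 0.1349
94 [191  53  42] 0.04468 0.1345
95 [190  54  44] 0.04428 0.1349
96 [180  68  62] 0.04388 0.1348
97 [129  80  79] 0.04348 0.1361
98 [70 60 59] 0.04308 0.1315
99 [54 46 45] 0.04268 0.1307
100 [54 47 46] 0.04228 0.1297
101 [54 47 46] 0.04188 0.1298
102 [54 47 47] 0.04148 0.1298
103 [54 47 47] 0.04107 0.1298
104 [54 48 47] 0.04067 0.1299
```

Request:
carry_out([
  [-0.1,0,-0.33,-0.006,-0.005,0,0.59],
  [-0.2,0,-0.33,-0.006,-0.005,0,0.56],
  [-0.3,0,-0.33,-0.006,-0.005,0,0.52],
  [-0.4,0,-0.33,-0.006,-0.005,0,0.48],
  [-0.45,0,-0.33,-0.006,-0.005,0,0.45],
  [-0.5,0,-0.33,-0.006,-0.005,0,0.42],
  [-0.5,0,-0.33,-0.006,-0.005,0,0.38],
  [-0.5,0,-0.33,-0.006,-0.005,0,0.3],
  [-0.5,0,-0.33,-0.006,-0.005,0,0.2],
  [-0.5,0,-0.33,-0.006,-0.005,0,0.2],
  [-0.5,0,-0.33,-0.006,-0.005,0,0.2],
])

```text
time_s: 7.28
position: [0.5002, -0.0352, 0.1309]
orientation: [-89.6, 0.5, -0.9]
ft_force: [0.3, 13.1, 3.0]
finger_gap: 0.0342
```

```bash
sed -i 's/200:222/216:238/g; s/211\./227./' r.py; python3 r.py w11.png
```

```text
[ 0.5002 -0.0352  0.1309] [-89.59   0.46  -0.89] F [ 0.3 13.1  3. ] gap 0.0342
green 1464 [array([0.51  , 0.5136, 0.5183]), array([-0.0376, -0.0143,  0.0082]), array([0.1238, 0.1359, 0.1376])]
red 950 [array([0.4862, 0.4962, 0.5056]), array([0.0434, 0.0474, 0.0514]), array([0.1288, 0.1345, 0.1369])] uv [219  77] [264  97]
collar top 5487 [array([0.4852, 0.4967, 0.5084]), array([0.0013, 0.0231, 0.0421]), array([0.1394, 0.1413, 0.145 ])]
flange 1689 [array([0.4714, 0.4956, 0.5264]), array([-0.0499, -0.0465, -0.0239]), array([0.1472, 0.1522, 0.1575])]
75 [162 152 151] 0.05219 0.1335
76 [171 142 140] 0.05181 0.1335
77 [188 103  99] 0.05142 0.1333
78 [194  67  58] 0.05104 0.1333
79 [195  60  50] 0.05065 0.1331
80 [195  59  49] 0.05026 0.1333
81 [195  59  49] 0.04988 0.1337
82 [195  59  49] 0.04949 0.1333
83 [195  59  49] 0.0491 0.1339
93 [195  60  49] 0.04517 0.1346
94 [195  60  50] 0.04477 0.1348
95 [194  61  50] 0.04438 0.1347
96 [187  75  68] 0.04398 0.1354
97 [151  90  86] 0.04358 0.1362
98 [91 66 64] 0.04318 0.1315
99 [57 49 47] 0.04278 0.1309
100 [56 49 48] 0.04238 0.1301
101 [57 49 48] 0.04198 0.1295
102 [56 49 49] 0.04158 0.1295
103 [57 50 49] 0.04117 0.1297
104 [57 50 49] 0.04077 0.1294
```

View pics/w11.png

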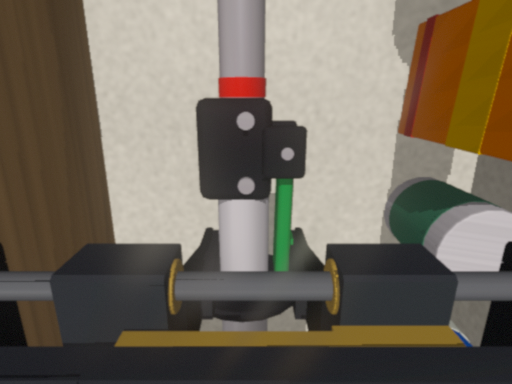

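```bash
python3 - <<'E'
from m import *
z=np.load('/tmp/r.npz'); im=z['im'].astype(int); c=robot.get_calibration('wrist')
g=(im[...,1]>1.5*im[...,0])&(im[...,1]>1.2*im[...,2])&(im[...,1]>40); g[:,:270]=0; g[:,300:]=0; g[:180]=0; g[268:]=0
rows=[r for r in range(182,262) if g[r].sum()>4]
ed=[(np.nonzero(g[r])[0].min(),np.nonzero(g[r])[0].max()) for r in rows]
for k,nm in ((0,'inner'),(1,'outer')):
    P=plane(c,np.array([e[k] for e in ed],float),np.array(rows,float),.136); p=np.polyfit(P[:,1],P[:,0],1)
    print(nm,'dx/dy',p[0],'x at ends',P[0,:2],P[-1,:2])
im0=np.load('/tmp/scene.npz'); s,d,_=snap('scene'); df=cv2.absdiff(s,im0['im']).max(2)
P,C,uv=cloud('scene',im0['im'],im0['d'],robot.get_calibration('scene'))
# bystander shift: colour mask centroids before/after
for nm,f in {'carton':lambda q:(q[...,0]>150)&(q[...,2]<60)&(q[...,1]>50),'blue':lambda q:(q[...,2]>90)&(q[...,0]<60),'lime':lambda q:(q[...,1]>120)&(q[...,2]<60)&(q[...,0]<170)}.items():
    for q in (im0['im'],s):
        m=f(q.astype(int)); m[:,:200]=0; m[:,290:]=0; m[:90]=0; v,u=np.nonzero(m); print(nm,len(u),u.mean().round(1),v.mean().round(1))
for nm,b in {'jug':(280,325,235,285),'tin':(222,250,172,205)}.items(): print(nm,'diff',df[b[2]:b[3],b[0]:b[1]].mean())
o=robot.get_obs(); print(o['position'],o['finger_gap'],o['ft_force'])
E
```

```text
inner dx/dy 0.04072639256323715 x at ends [0.51097478 0.0068508 ] [ 0.50924362 -0.03242923]
outer dx/dy 0.011121621643844276 x at ends [0.51722114 0.00676409] [ 0.51645919 -0.03251257]
carton 847 261.8 205.9
carton 877 261.9 206.5
blue 640 224.7 146.2
blue 720 223.7 145.9
lime 305 223.3 108.1
lime 325 223.5 108.7
jug diff 8.338222222222223
tin diff 8.08874458874459
[ 0.50024191 -0.0352042   0.13088763] 0.03455207848499316 [ 0.34720956 12.87359991  2.93399878]
```

```bash
python3 -c "
from workcell import robot
print(robot.job_done())"
```

```text
the job is handed in; nothing more can be done
None
```

I pushed the flange with the fingers astride the tube until the collar reached the red ring. I then held the push at about 13 N and squeezed the green lever shut at 30 N. I handed the job in still gripping, after about 7.5 s of robot time.

**Leg position:** the last wrist picture shows the whole red ring. The collar edge is about 0–0.4 mm past the ring's near edge, which is within what I can measure.

**Lever:** its outer face runs parallel to the bar (slope 0.011, against about 0.0125 for the bar). The inner face fit gave a slope of 0.041, which disagrees; I put that down to shadow between the lever and the tube, but did not check it.

**Grip:** the finger opening read 34.2–34.6 mm, a little under the nominal 36 mm for tube and lever together.

**Bystanders:** the carton and sprayer are where they were, to within about 1 px. For the jug and tin I only compared the picture before and after, and the difference was small.

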